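# Dock the test jig's contact head on the board and lock it with the gated knob

### The arm

A 6-joint arm with a two-finger parallel gripper is mounted at the origin on a cart in front of the work surface, level with it; the furniture and walls round the work are solid. World frame = base frame: x ahead of the robot, y to its left, z up, the work surface at z = 0. Lengths are in mm, angles in degrees, forces in N, time in s.
With the tool pointing down it reaches from about 200 to 875 mm from the base axis. Payload 3.4 kg.
Tool frame: the origin (TCP) lies at the very end of the fingers, on their centre line; the grasp point (between the pads) lies arm.grasp_offset behind it (arm.grasp_offset is the distance from the TCP to the grasp point, in mm); z points along the fingers, x is the direction in which the jaws open and shut, and the axes are right-handed (so a half turn about z gives the same grasp; the last joint's range is limited). The gripper opens to 94 mm and grips with 3 to 60 N. Pads are 16 mm wide; open, the fingers measure 119 mm over their backs; the gripper's body (75 mm by 177 mm) begins 78 mm behind the grasp point.
Start: joints at [-6.933, 15.808, 86.224, -0, 77.962, -6.933], TCP at [575.038, -0.01, 179.593] pointing down, gripper open.
Joint ranges: [-165.64, 165.64], [-43.16, 119.46], [12.63, 154.43], [-67.54, 247.53], [6.08, 155.33], [-154.97, 154.97]. Speed limits (degrees/s): [147.25, 147.25, 180, 180, 180, 180].

### API

Orientations are given as [roll, pitch, yaw] about the fixed x, y, z axes, in that order (R = Rz(yaw) Ry(pitch) Rx(roll)).
In Python, from cell import arm, get_image, workorder gives the robot as it stands. The module is installed in compiled form; this text tells all that it offers.
- The arm moves only by the shell command python3 -m inch 'ROWS' [FORCE]. ROWS is JSON, a list of rows, each a list of 7 numbers: the shift along the tool's x, y, z in mm, then the turn, a rotation vector about the tool's x, y, z in degrees, then the finger opening in mm, from 0 to 94. In form: [[dx, dy, dz, rx, ry, rz, gripper], ...]. A call has 1 to 10 rows; each row is the pose to reach, as a shift and turn from the pose measured when the call began, along the tool's axes at that moment; what a row does not reach only later rows make up. A row lasts 1/8 s, in which the tool goes at most 62.5 mm and 10.7 degrees, less where a joint would pass 70% of its speed; a pose out of reach is approached as far as the arm can. A call with a gripper value outside its range is refused whole. The fingers move at their own pace and stop on an object; FORCE is the grip in N (left out, the last holds). Time passes only in rows, so rows that repeat a pose let the fingers close. It gives the time, the measured TCP pose, the force and the opening at its end, in the units of the state.
- arm.sense(): the state, without advancing time (a new reading comes with each control period).
- get_image(name): name is "scene" or "side" or "wrist"; returns a dict with "image" (420x560x3 uint8, blue, green, red), "fx", "fy", "cx", "cy" (pixels), "rvec" (rotation vector, rad) and "tvec" (3), from world to camera coordinates, as OpenCV has them. Camera axes: x right, y down, z forward; pixel columns grow to the right and rows downward; lengths in mm; the calibration is good to about 2 mm. A picture is of the moment at which its call begins. There is no depth.
- workorder.hand_in(): hands the job in, once; it reports no verdict.
The state is a dict: "t": time; "joints": joint angles; "qd": joint speeds; "joint_efforts": joint torques, N m; "tcp_pos": TCP position; "eef_rot": TCP orientation; "contact_force": force on the tool from outside, world axes, zero at the start; "ft_torque": the same for the moment, N m; "width": finger opening in mm.
Only numpy, scipy, OpenCV 4.12 (cv2) and the standard library are available. Lean on these libraries where they do the work, as an engineer would, in place of code of your own. Each camera call takes 0.05 s, during which the arm holds its last target.

### The job

A circuit board lies ready in the test jig. Without gripping anything, push the jig's red knob with the fingertips along its L-shaped slot: first along the long leg until the blue contact head has run fully up to the board, then round the corner and sideways to the very end of the short leg, by the green dot, where it is locked. Do not force it, do not lift or shift the board or anything else on the bench, and leave the knob alone when it is home.

Things in the scene. Friction and masses are not known exactly. Their poses are not given: they have to be found in the camera images.
- jig: test jig, fixed to the bench: black base plate 200 x 112 mm; on its -x half an aluminium housing 86 x 74 mm under a steel gate plate (top face 50 mm above the bench); on its +x half a grey nest, 29 mm high, with the board. Origin: centre of the base's underside. +x: from housing to board, the docking direction; +y: the way the short leg runs; z up. Only the knob stands above 53 mm.
- slot_corner (a point): corner of the L-shaped slot (15 mm wide) in the gate plate, on the plate's top face: at (-25, -12) mm in the jig's frame. The long leg's centre line comes here along the jig's +x from the open end at (-65, -12) mm, by the yellow dot.
- slot_end (a point): where the knob's axis stands when locked, at the end of the short leg by the green dot: at (-25, +10) mm in the jig's frame, on the plate's top face; 22 mm from the corner along the jig's +y.
- head (a joint): how far the contact head, with the post and knob, has been pushed along the jig's +x, in m: 0 = fully back, 0.040 = docked (end stop, post at the corner). It starts between 0 and 0.015, has about 4 N of sliding friction and no spring, so it stays where it is left.
- knob (a joint): how far the post and knob have been pushed sideways along the jig's +y, in m: 0 = in the long leg, 0.022 = end of the short leg (locked, end stop). About 3 N of friction, no spring. The gate allows only 2.5 mm of it until the head is within about 2.5 mm of docked.
- knob_centre (a point): centre of the red knob, an upright round knob 26 mm in diameter that reaches from 60 to 88 mm above the bench on a 10 mm steel post; this point lies on its axis, 73 mm above the bench. It moves with both joints.
- nest (a point): centre of the nest in which the board lies, at the height of the board's underside (26 mm above the bench), fixed to the jig at 71 mm along its +x.
- board_centre (a point): centre of the circuit board under test, 26 x 50 x 2 mm with small parts up to 8 mm high on it, lying loose in the nest; must stay there.
- spare_board: a second, square circuit board 34 x 34 mm, 12 mm high, lying on the bench to the jig's +y side; origin at the centre of its underside. Leave it alone.
- tweezers: steel tweezers, 14 x 120 x 8 mm, long along their own y, lying on the bench to the jig's -y side; origin at the centre of the underside. Leave them alone.
- ball_pen: a blue ball pen, 145 mm long along its own y, lying on the open notebook to the right of the jig; origin at its middle, underside. Leave it alone.
- block_battery: a small upright block battery, 18 x 26 x 49 mm, standing behind the jig; origin at the centre of its underside. Leave it alone.
- aa_cell: a round battery cell, 14 x 50 x 14 mm, lying to the right of the jig; origin at the centre of its underside. Leave it alone.

How it is judged:
By the outcome, as a careful person would: the job done as asked, in the order asked, and still so for the second after the job is handed in, with the robot touching nothing.
It also fails if it takes over 42 s, if anything falls off the work surface, if the arm or the gripper's body presses on something with over 40 N, if the wrist force passes 120 N, or if a joint passes its speed limit or range.

## Working session

There is one attempt and no reset: what is moved stays moved. The work goes in short steps, Python scripts to look and compute and a shell command to move; the robot and the scene stay as the last step left them, time stands still between calls to the robot, and variables do not carry over. Pictures are saved under pics/ and viewed, and the job is handed in when it is done.

```bash
mkdir -p pics; python3 - <<'E'
from cell import arm,get_image
import cv2
for n in("scene","side","wrist"):
    d=get_image(n); cv2.imwrite(f"pics/{n}0.png",d["image"]); print(n,d["fx"],d["rvec"],d["tvec"])
print(arm.sense(),arm.grasp_offset)
E
```

```text
scene 422.6236222745365 [ 2.1997443  -0.85760192  0.3528945 ] [-565.63025718  270.07949934  840.44874793]
side 468.81501868635786 [ 0.15140328 -2.72185432  1.48754693] [608.28084126 200.72904169 823.23290958]
wrist 328.1267341453381 [-2.88155276e+00 -1.53293436e-04  6.06772587e-04] [-574.29006403  -27.5825471   390.14849963]
{'t': 0.15, 'joints': array([-6.93308711e+00,  1.58393843e+01,  8.62764182e+01, -2.22752260e-03,
        7.79627510e+01, -6.93108429e+00]), 'qd': array([-0.03683867, -0.04110288, -0.09183294,  0.04033321, -0.04382292,
       -0.04761118]), 'joint_efforts': array([ 2.15351523e-03, -4.04925048e+01, -2.37432325e+01,  7.02095032e-02,
        3.15094914e-02, -7.84152348e-05]), 'tcp_pos': array([5.74548475e+02, 3.05845914e-02, 1.78917515e+02]), 'eef_rot': array([-1.79992683e+02,  7.82423032e-02, -1.53179433e-03]), 'contact_force': array([ 0.30650813,  1.24262734, -0.961026  ]), 'ft_torque': array([ 0.05392699,  0.00317319, -0.00161296]), 'width': 93.8508162279465} 18.8
```

View pics/scene0.png

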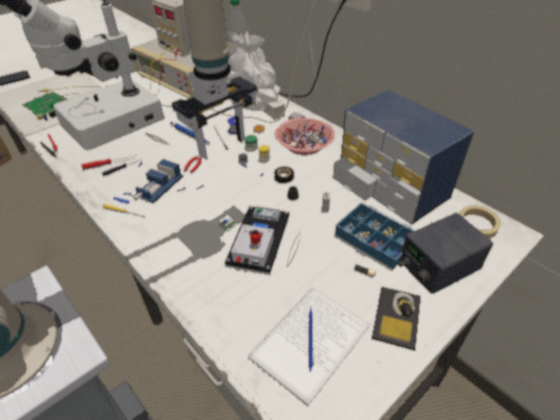

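View pics/side0.png

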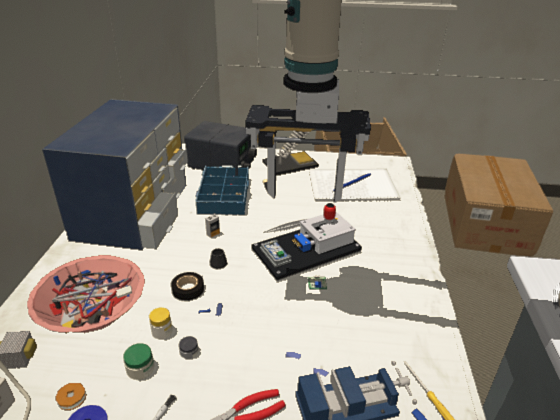

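View pics/wrist0.png

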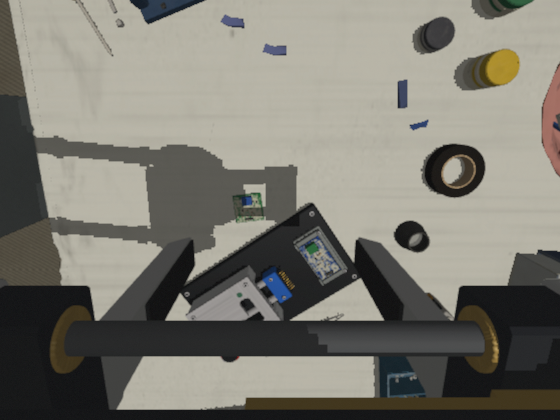

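```bash
cat > h.py <<'E'
import numpy as np,cv2
def cam(d):
    R=cv2.Rodrigues(np.array(d["rvec"],float))[0];t=np.array(d["tvec"],float);return R,t
def ray(d,uv):
    R,t=cam(d);c=-R.T@t
    v=R.T@np.array([(uv[0]-d["cx"])/d["fx"],(uv[1]-d["cy"])/d["fy"],1]);return c,v/np.linalg.norm(v)
def plane(d,uv,z):
    c,v=ray(d,uv);return c+v*(z-c[2])/v[2]
def tri(ds,uvs):
    A=np.zeros((3,3));b=np.zeros(3)
    for d,u in zip(ds,uvs):
        c,v=ray(d,u);P=np.eye(3)-np.outer(v,v);A+=P;b+=P@c
    return np.linalg.solve(A,b)
def proj(d,p):
    R,t=cam(d);q=R@np.asarray(p,float)+t;return d["cx"]+d["fx"]*q[0]/q[2],d["cy"]+d["fy"]*q[1]/q[2]
def red(d,box):
    x0,y0,x1,y1=box;im=d["image"][y0:y1,x0:x1].astype(int)
    m=((im[...,2]>90)&(im[...,1]<0.45*im[...,2])&(im[...,0]<0.5*im[...,2])).astype(np.uint8)
    n,l,s,c=cv2.connectedComponentsWithStats(m);
    k=1+np.argmax(s[1:,4]);return c[k]+[x0,y0],s[k]+[x0,y0,0,0,0]
E
python3 - <<'E'
from cell import get_image
from h import *
sc=get_image("scene");si=get_image("side");w=get_image("wrist")
a=red(sc,(235,215,285,265));b=red(si,(310,195,350,230));print(a,b)
# bbox centre
ctr=lambda s:(s[0]+(s[2]-1)/2,s[1]+(s[3]-1)/2)
K=tri([sc,si],[ctr(a[1]),ctr(b[1])]);print("knob",K,proj(sc,K),proj(si,K))
for d,n,b in((sc,"sc",(215,195,305,275)),(si,"si",(240,195,370,285)),(w,"w",(170,190,370,370))):
    x0,y0,x1,y1=b;c=d["image"][y0:y1,x0:x1];f=min(800/(x1-x0),600/(y1-y0));f=int(f)
    cv2.imwrite(f"pics/c_{n}.png",cv2.resize(c,None,fx=f,fy=f,interpolation=cv2.INTER_CUBIC));print(n,b,f)
E
```

```text
(array([255.23170732, 237.59756098]), array([251, 233,  10,  11,  82])) (array([329.03100775, 212.12403101]), array([324, 205,  11,  15, 129]))
knob [ 527.15842959 -165.78776308   70.88170382] (np.float64(255.76683469952874), np.float64(237.82680105771772)) (np.float64(329.3103960472797), np.float64(212.1615712421306))
sc (215, 195, 305, 275) 7
si (240, 195, 370, 285) 6
w (170, 190, 370, 370) 3
```

```bash
sleep 0
```

```text
(no output)
```

View pics/c_w.png

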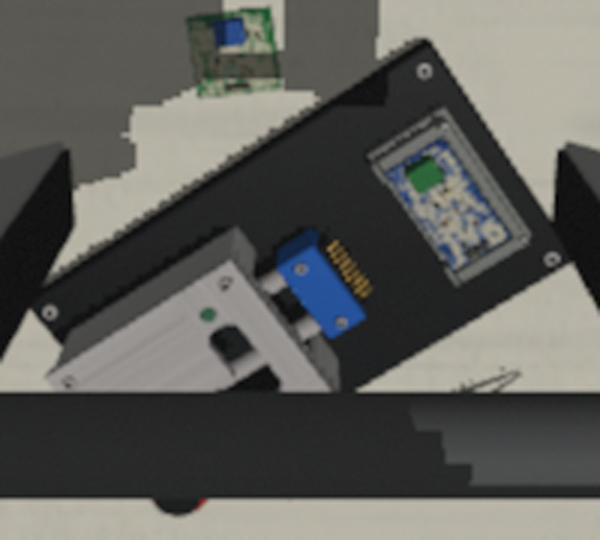

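View pics/c_sc.png

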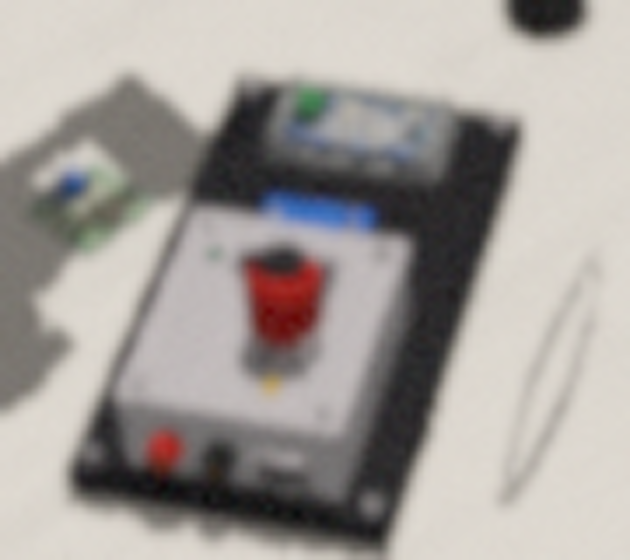

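View pics/c_si.png

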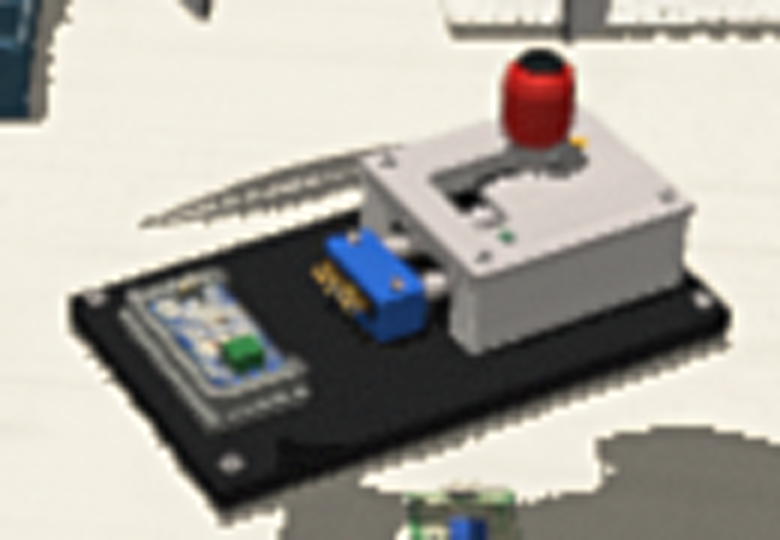

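```bash
python3 - <<'E'
from cell import get_image
from h import *
sc=get_image("scene");si=get_image("side");w=get_image("wrist")
f=lambda o,s,p:(o[0]+(p[0]+.5)/s-.5,o[1]+(p[1]+.5)/s-.5)
W=lambda *p:f((170,190),3,p);S=lambda *p:f((240,195),6,p);C=lambda *p:f((215,195),7,p)
# screws: base screws +x+y,( +x-y), (-x+y)
names=["s(+,+)","s(+,-)","s(-,+)"]
P=[tri([w,si],[W(425,71),S(231,462)]),tri([w,si,sc],[W(552,259),S(96,297),C(505,125)]),tri([w,si,sc],[W(50,313),S(703,300),C(95,452)])]
for n,p in zip(names,P):print(n,p)
for z in(8,12,15):
    a,b,c=[plane(w,W(*p),z)for p in((425,71),(552,259),(50,313))]
    print(z,a,b,c,np.hypot(*(a-b)[:2]),np.hypot(*(a-c)[:2]),np.degrees(np.arctan2(*(a-c)[1::-1])),np.degrees(np.arctan2(*(a-b)[1::-1]))-90,"ctr",(b+c)/2)
    for d,q in((si,[S(231,462),S(96,297),S(703,300)]),):
        a,b,c=[plane(d,p,z)for p in q]
        print("  side",np.hypot(*(a-b)[:2]),np.hypot(*(a-c)[:2]),np.degrees(np.arctan2(*(a-c)[1::-1])),"ctr",(b+c)/2)
    a,b,c,d=[plane(sc,C(*p),z)for p in((247,85),(505,125),(95,452),(372,500))]
    print("  scene",np.hypot(*(a-b)[:2]),np.hypot(*(a-c)[:2]),np.degrees(np.arctan2(*(a-c)[1::-1])),"ctr",(b+c)/2,(a+d)/2)
for n,u,v,ww in(("green dot",C(214,252),S(507,237),W(208,314)),):print(n,tri([sc,si,w],[u,v,ww]),plane(w,ww,50),plane(si,v,50),plane(sc,u,50))
for n,u,v in(("yellow",C(271,384),S(578,143)),):print(n,tri([sc,si],[u,v]),plane(sc,u,50),plane(si,v,50))
# knob side view edges
for d,uv in((sc,C(285,262)),(si,S(539,60))):print("top",plane(d,uv,88))
E
```

```text
s(+,+) [618.23610083 -30.40705084  17.68452645]
s(+,-) [ 672.75556464 -110.24602228   17.16445531]
s(-,+) [ 466.40044306 -134.0100289    17.63825323]
8 [619.50554694 -33.16014143   8.        ] [ 675.12697702 -115.04782323    8.        ] [ 463.106657   -140.11397302    8.        ] 98.99159517348792 189.47225354676684 34.36638496336284 34.1859350306693 ctr [ 569.11681701 -127.58089812    8.        ]
  side 97.5928412444034 185.90435762540238 34.134980466767395 ctr [ 570.00049852 -133.80860678    8.        ]
  scene 100.63031092064992 185.48923221071828 35.1053973394022 ctr [ 574.9668389  -114.78561681    8.        ] [ 573.95683219 -112.72066824    8.        ]
12 [619.02898056 -32.02522692  12.        ] [ 674.05949371 -113.04294155   12.        ] [ 464.29165799 -137.84279087   12.        ] 97.93991760812249 187.4593178226264 34.36638496336284 34.1859350306693 ctr [ 569.17557585 -125.44286621   12.        ]
  side 96.93864706577442 184.65818478127179 34.134980466767395 ctr [ 569.89465404 -128.59244607   12.        ]
  scene 100.1020383329636 184.51548110340875 35.10539733940224 ctr [ 572
[... 320 characters left out ...]
  15.        ]
  side 96.44800143180251 183.72355514817394 34.134980466767416 ctr [ 569.81527069 -124.68032555   15.        ]
  scene 99.70583389219897 183.7851677729266 35.10539733940222 ctr [ 570.97646295 -120.13974255   15.        ] [ 569.97573504 -118.09376438   15.        ]
green dot [ 535.15163414 -115.66287717   51.04020833] [ 535.24266492 -116.71699574   50.        ] [ 535.37019414 -116.8191721    50.        ] [ 535.21271979 -114.58674245   50.        ]
yellow [ 511.71599946 -174.29701186   50.61176962] [ 511.66711955 -173.840948     50.        ] [ 511.97438172 -175.43287592   50.        ]
top [ 528.25291792 -164.31894149   88.        ]
top [ 528.20502105 -167.90249113   88.        ]
```

```bash
python3 -m inch '[[-14,32,0,0,0,-8,70],[-28,64,0,0,0,-16,40],[-42,98,0,0,0,-24,10],[-56,132,0,0,0,-32,0],[-70,164,0,0,0,-34.3,0],[-80,188,0,0,0,-34.3,0],[-80,188,0,0,0,-34.3,0],[-80,188,0,0,0,-34.3,0]]' 20; python3 - <<'E'
from cell import arm,get_image
from h import *
d=get_image("wrist");cv2.imwrite("pics/w1.png",d["image"]);d=get_image("scene");cv2.imwrite("pics/s1.png",d["image"]);s=arm.sense();print(s['tcp_pos'],s['eef_rot'],s['contact_force'],s['width'])
E
```

```text
t: 1.45
tcp_pos: [495.2, -187.4, 179.5]
eef_rot: [-180.0, -0.0, 34.3]
contact_force: [-0.9, 0.4, -0.4]
width: 17.2
[ 495.33792612 -187.07175482  179.51063349] [-1.79978352e+02 -2.03834402e-02  3.43565728e+01] [-0.01858129 -1.1343444   1.17127636] 9.407450515342212
```

View pics/w1.png

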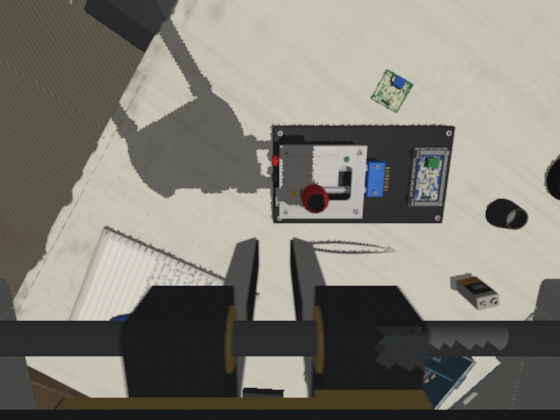

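```bash
python3 - <<'E'
from cell import get_image,arm
from h import *
d=get_image("wrist");x0,y0,x1,y1=260,110,470,235
cv2.imwrite("pics/c1.png",cv2.resize(d["image"][y0:y1,x0:x1],None,fx=3.8,fy=3.8,interpolation=cv2.INTER_CUBIC))
im=d["image"][y0:y1,x0:x1]
c,s=red(d,(295,175,340,222));print(c,s)
print(proj(d,arm.sense()["tcp_pos"]))
E
```

```text
[324.91803279 198.75409836] [322 190   7  21  61]
(np.float64(274.9577387985747), np.float64(236.12064720151506))
```

View pics/c1.png

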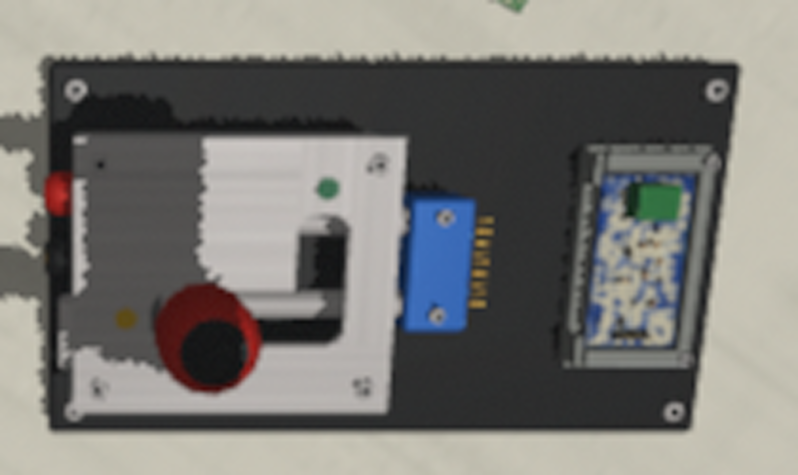

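```bash
python3 - <<'E'
from cell import get_image,arm
from h import *
d=get_image("wrist")
Q=lambda x,y:(260+(x+.5)/3.8-.5,110+(y+.5)/3.8-.5)
a=np.radians(34.3);R=np.array([[np.cos(a),-np.sin(a)],[np.sin(a),np.cos(a)]])
J=lambda p:R.T@(p[:2]-[570,-122])
for n,u,z in(("++",(716,90),12),("+-",(674,411),12),("-+",(76,90),12),("--",(73,411),12),("P++",(376,164),50),("P+-",(363,387),50),("P-+",(100,164),50),("P--",(99,387),50),("green",(328,188),50),("yellow",(126,319),50),("knobtop",(213,353),88)):
    p=plane(d,Q(*u),z);print(n,p.round(1),J(p).round(1))
E
```

```text
++ [620.1 -28.7  12. ] [94.  48.8]
+- [ 675.5 -109.2   12. ] [ 94.3 -48.9]
-+ [ 466.  -134.1   12. ] [-92.7  48.6]
-- [ 520.7 -215.    12. ] [-93.1 -49.1]
P++ [ 541.4 -104.1   50. ] [-13.5  30.9]
P+- [ 576.6 -154.6   50. ] [-13.  -30.6]
P-+ [ 480.9 -145.5   50. ] [-86.9  30.8]
P-- [ 515.9 -196.1   50. ] [-86.5 -30.7]
green [ 534.8 -116.3   50. ] [-25.9  24.5]
yellow [ 510.9 -176.1   50. ] [-79.3 -11.3]
knobtop [ 526.8 -165.3   88. ] [-60.1 -11.5]
```

```bash
python3 -m inch '[[0,0,40,0,0,0,0],[0,0,80,0,0,0,0],[0,0,105,0,0,0,0],[0,0,113.5,0,0,0,0],[0,0,113.5,0,0,0,0],[0,0,113.5,0,0,0,0]]' 20; python3 - <<'E'
from cell import arm,get_image
from h import *
d=get_image("wrist");cv2.imwrite("pics/w2.png",d["image"]);s=arm.sense();print(s['tcp_pos'],s['contact_force'],s['width'])
d=get_image("side");x0,y0,x1,y1=240,150,380,285
cv2.imwrite("pics/i2.png",cv2.resize(d["image"][y0:y1,x0:x1],None,fx=4,fy=4))
E
```

```text
t: 2.4
tcp_pos: [496.4, -187.5, 67.2]
eef_rot: [179.9, -0.1, 34.4]
contact_force: [0.2, -0.2, -0.8]
width: 0.4
[ 496.33704345 -187.51336686   67.23206491] [-0.10846879  0.11052804 -0.08534588] 0.5185585572749101
```

View pics/i2.png

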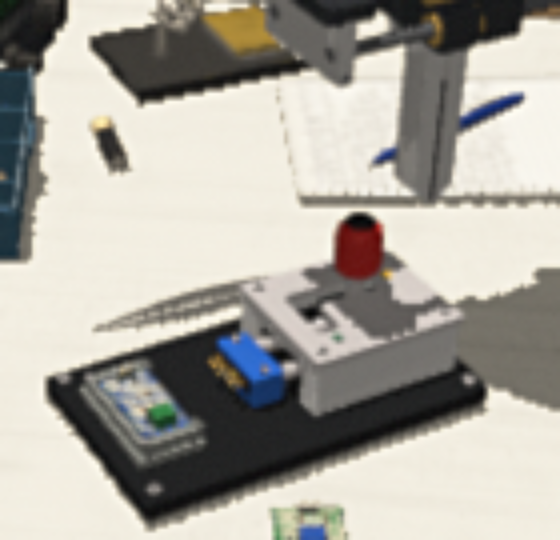

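View pics/w2.png

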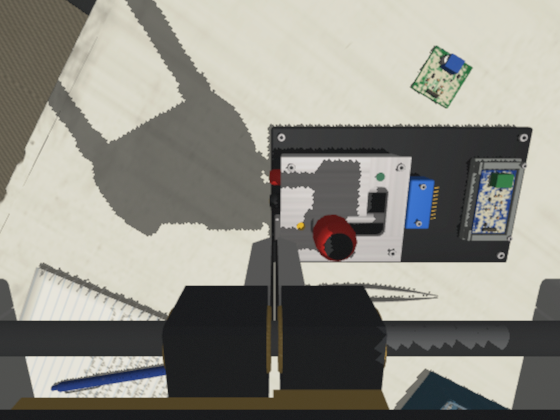

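```bash
python3 -m inch '[[4,0,0,0,0,0,0],[8,0,0,0,0,0,0],[11,0,0,0,0,0,0],[14,0,0,0,0,0,0],[17,0,0,0,0,0,0],[20,0,0,0,0,0,0],[23,0,0,0,0,0,0],[26,0,0,0,0,0,0],[29,0,0,0,0,0,0],[32,0,0,0,0,0,0]]'; cat > look.py <<'E'
import sys
from cell import arm,get_image
from h import *
a=np.radians(34.3);R=np.array([[np.cos(a),-np.sin(a)],[np.sin(a),np.cos(a)]])
J=lambda p:R.T@(p[:2]-[570,-122])
s=arm.sense();print("t",s["t"],"jig tcp",J(s['tcp_pos']).round(2),s['tcp_pos'].round(1),"F jig",(R.T@s['contact_force'][:2]).round(1),s['contact_force'][2].round(1),s['width'].round(2),s['eef_rot'].round(2))
d=get_image("wrist");im=d["image"][110:290,240:540]
cv2.imwrite(f"pics/w{sys.argv[1]}.png",cv2.resize(im,None,fx=2.6,fy=2.6,interpolation=cv2.INTER_CUBIC))
E
python3 look.py 3
```

```text
t: 3.75
tcp_pos: [522.8, -169.3, 67.2]
eef_rot: [179.9, -0.1, 34.4]
contact_force: [0.1, 0.2, 0.2]
width: 0.3Traceback (most recent call last):
  File "look.py", line 6, in <module>
    s=arm.sense();print("t",s["t"],"jig tcp",J(s['tcp_pos']).round(2),s['tcp_pos'].round(1),"F jig",(R.T@s['contact_force'][:2]).round(1),s['contact_force'][2].round(1),s['width'].round(2),s['eef_rot'].round(2))
                                                                                                                                                                         ^^^^^^^^^^^^^^^^
AttributeError: 'float' object has no attribute 'round'
```

```bash
sed -i "s/s\['width'\].round(2)/round(s['width'],2)/" look.py; python3 look.py 3
```

```text
t 3.75 jig tcp [-65.68 -12.51] [ 522.8 -169.3   67.2] F jig [0.2 0.2] 0.2 0.26 [ 1.7989e+02 -7.0000e-02  3.4380e+01]
```

View pics/w3.png

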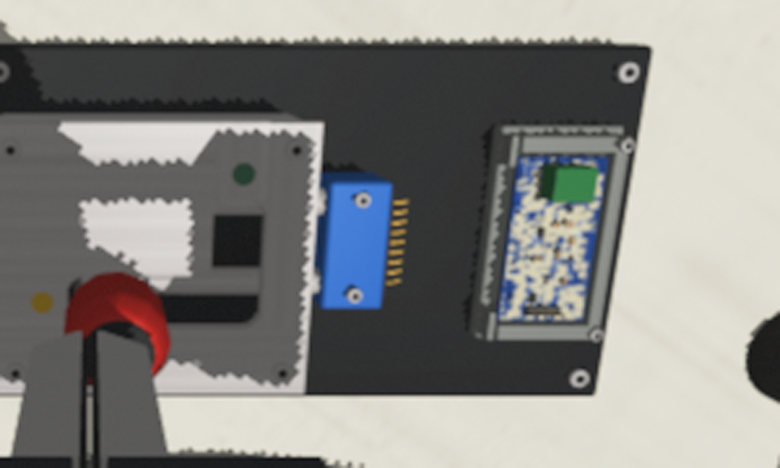

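```bash
python3 - <<'E'
from cell import get_image
from h import *
d=get_image("side");x0,y0,x1,y1=270,150,380,260
cv2.imwrite("pics/i3.png",cv2.resize(d["image"][y0:y1,x0:x1],None,fx=5,fy=5))
d=get_image("scene");x0,y0,x1,y1=215,195,305,275
cv2.imwrite("pics/s3.png",cv2.resize(d["image"][y0:y1,x0:x1],None,fx=6,fy=6))
E
```

```text
(no output)
```

View pics/i3.png

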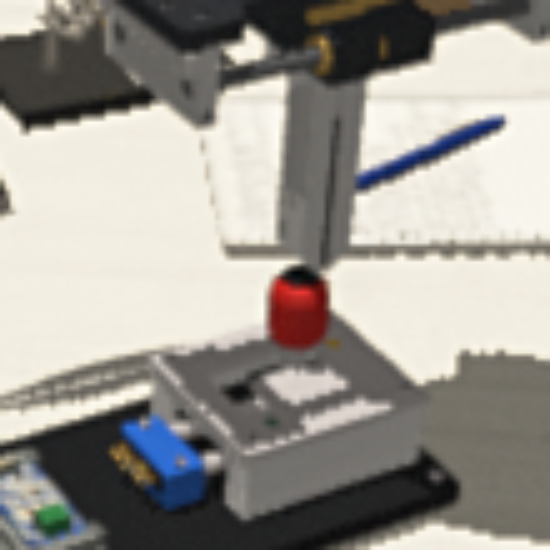

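View pics/s3.png

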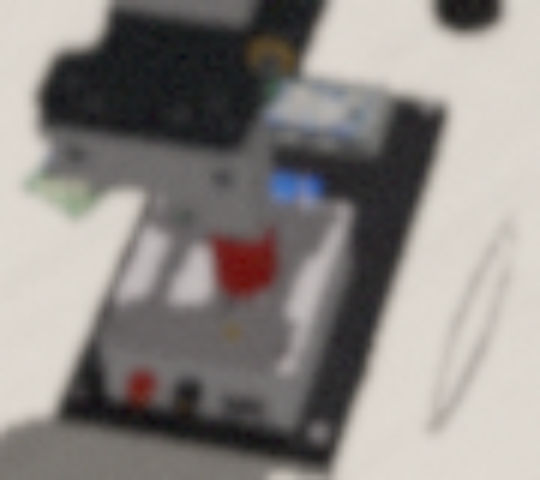

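```bash
python3 - <<'E'
from cell import get_image,arm
from h import *
s=arm.sense();p=s["tcp_pos"];print(s["joints"],p)
for n in("side","scene","wrist"):
    d=get_image(n);print(n,[np.round(proj(d,p+np.array([0,0,z])),1) for z in(0,10,20,30,40)])
d=get_image("wrist");cv2.imwrite("pics/w3b.png",d["image"])
E
```

```text
[-2.52119033e+01  1.85352093e+01  9.93576604e+01  6.21587573e-03
  6.19745995e+01 -5.96088569e+01] [ 522.71444205 -169.35210102   67.22073263]
side [array([331.4, 212.8]), array([331.7, 208.8]), array([332.1, 204.7]), array([332.5, 200.6]), array([332.8, 196.4])]
scene [array([255.3, 240.8]), array([255.1, 237.7]), array([254.8, 234.7]), array([254.6, 231.5]), array([254.3, 228.4])]
wrist [array([275.2, 236.2]), array([275.3, 241.6]), array([275.4, 247.6]), array([275.5, 254.1]), array([275.6, 261.4])]
```

View pics/w3b.png

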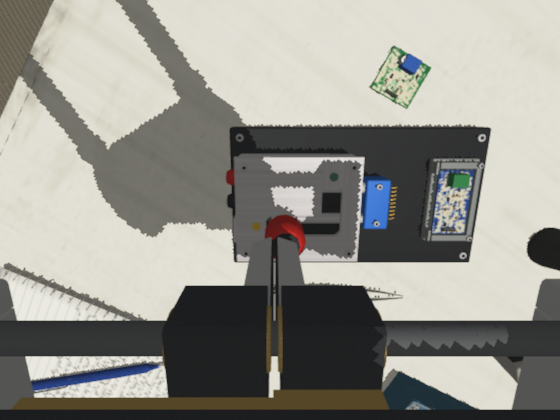

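```bash
python3 - <<'E'
from cell import get_image
from h import *
d=get_image("side")
for dx in(-47,47):
  print([np.round(proj(d,[575+dx,0,179+z]),1) for z in(0,20)])
im=cv2.imread("pics/side0.png")[150:210,240:380];cv2.imwrite("pics/t0.png",cv2.resize(im,None,fx=5,fy=5))
for n in("side","scene"):
  R,t=cam(get_image(n));print(n,-R.T@t)
E
```

```text
[array([332.1, 212.9]), array([333.1, 202.6])]
[array([275.1, 209. ]), array([275.2, 198.7])]
side [554.2105949  644.33947193 604.72093964]
scene [ 140.61015944 -697.58791647  769.95746867]
```

View pics/t0.png

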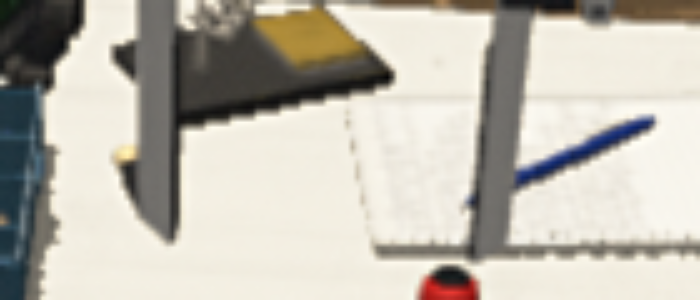

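```bash
python3 -m inch '[[-10,0,0,0,0,0,0],[-20,0,0,0,0,0,0],[-32,0,0,0,0,0,0],[-34,0,0,0,0,0,0],[-34,0,8,0,0,0,0],[-34,0,16,0,0,0,0],[-34,0,20,0,0,0,0],[-34,0,20,0,0,0,0]]'; cat >> look.py <<'E'
d=get_image("side");x0,y0,x1,y1=270,150,380,260
cv2.imwrite(f"pics/i{sys.argv[1]}.png",cv2.resize(d["image"][y0:y1,x0:x1],None,fx=5,fy=5))
E
python3 look.py 4
```

```text
t: 5.25
tcp_pos: [494.4, -188.4, 46.6]
eef_rot: [179.9, -0.0, 34.4]
contact_force: [0.1, 0.2, 0.4]
width: 1.1
t 5.25 jig tcp [-99.89 -12.2 ] [ 494.4 -188.4   46.6] F jig [0.2 0.1] 0.4 1.09 [ 1.7995e+02 -4.0000e-02  3.4390e+01]
```

View pics/i4.png

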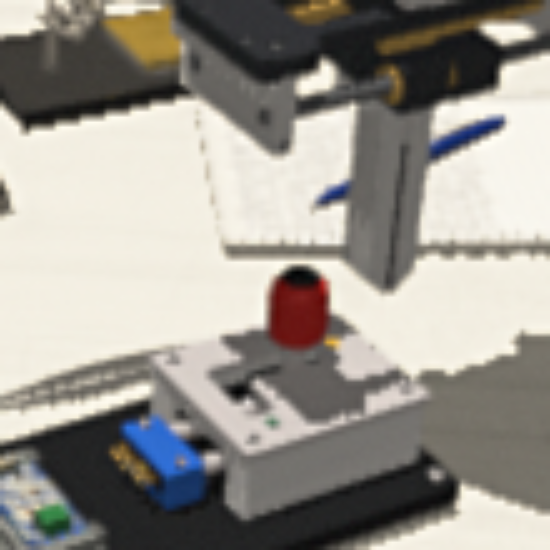

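View pics/w4.png

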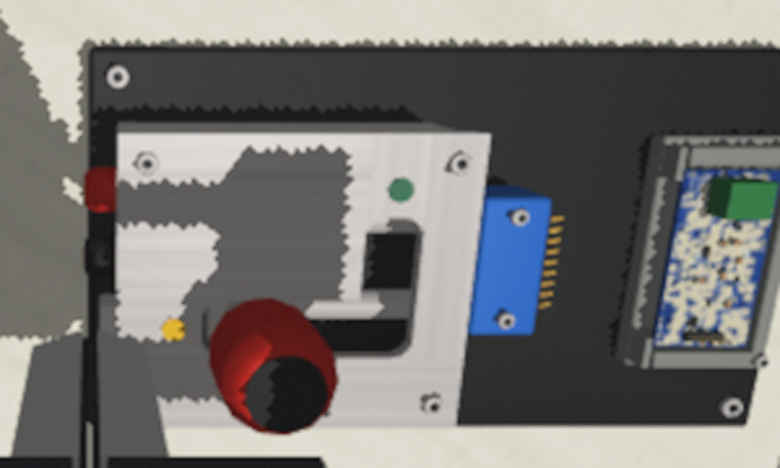

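```bash
python3 - <<'E'
from cell import get_image,arm
from h import *
p=arm.sense()["tcp_pos"];d=get_image("side");print([np.round(proj(d,p+np.array([0,0,z])),1) for z in(0,10,20,30)])
E
```

```text
[array([344. , 216.6]), array([344.4, 212.7]), array([344.8, 208.7]), array([345.3, 204.7])]
```

```bash
python3 -m inch '[[4,0,2,0,0,0,0],[8,0,3,0,0,0,0],[11,0,3,0,0,0,0],[14,0,3,0,0,0,0],[17,0,3,0,0,0,0],[20,0,3,0,0,0,0],[23,0,3,0,0,0,0],[25,0,3,0,0,0,0]]'; python3 look.py 5
```

```text
t: 6.4
tcp_pos: [515.3, -174.7, 44.3]
eef_rot: [179.9, -0.1, 34.4]
contact_force: [-3.2, -1.5, 1.8]
width: 0.4
t 6.4 jig tcp [-74.89 -12.69] [ 515.3 -174.7   44.3] F jig [-3.5  0.5] 1.8 0.42 [ 1.7988e+02 -5.0000e-02  3.4390e+01]
```

View pics/i5.png

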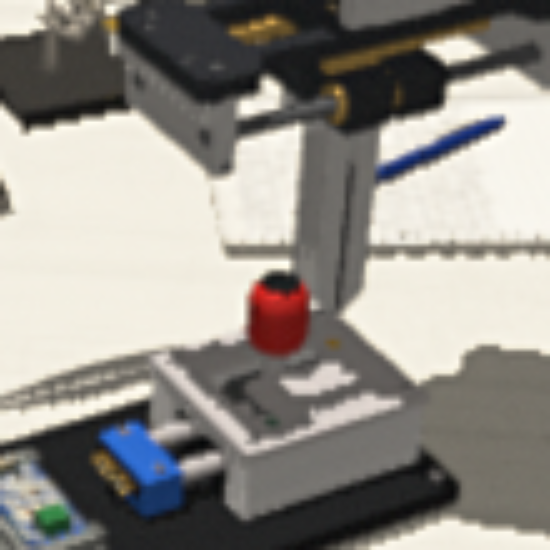

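View pics/w5.png

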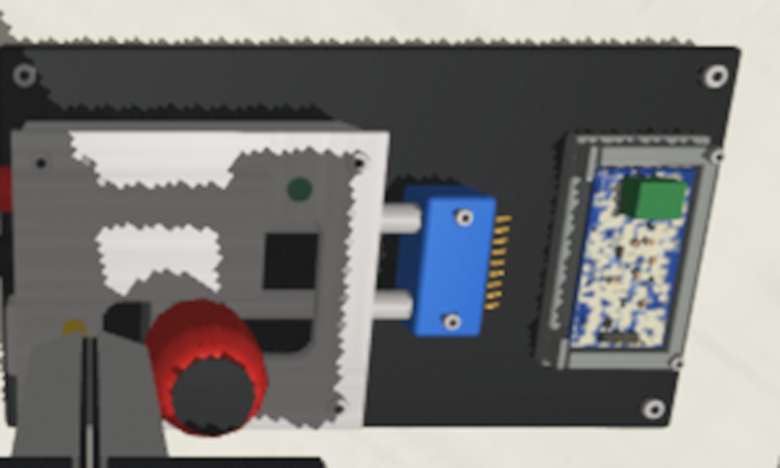

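```bash
python3 -m inch '[[3,0,0,0,0,0,0],[6,0,0,0,0,0,0],[9,0,0,0,0,0,0],[12,0,0,0,0,0,0],[15,0,0,0,0,0,0],[17,0,0,0,0,0,0],[18,0,0,0,0,0,0],[19,0,0,0,0,0,0],[20,0,0,0,0,0,0]]'; python3 look.py 6
```

```text
t: 7.62
tcp_pos: [532.1, -163.2, 44.3]
eef_rot: [179.9, -0.1, 34.4]
contact_force: [-3.3, -2.5, 0.8]
width: 0.4
t 7.625 jig tcp [-54.53 -12.65] [ 532.1 -163.2   44.3] F jig [-4.1 -0.3] 0.8 0.36 [ 1.7988e+02 -8.0000e-02  3.4390e+01]
```

View pics/w6.png

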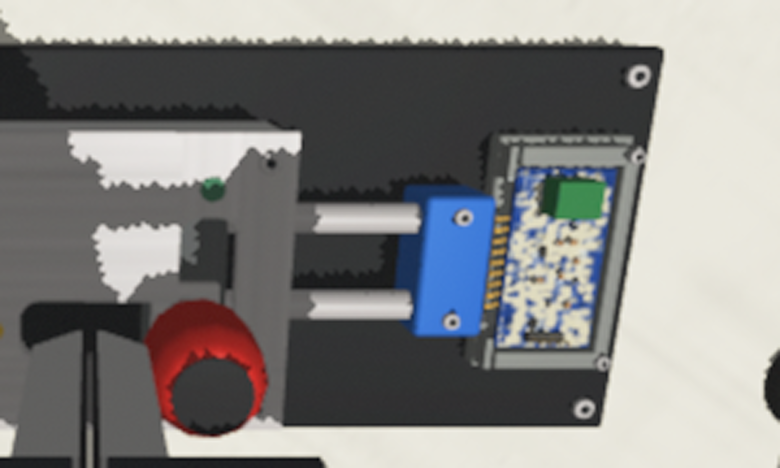

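Nearly docked; creep on in 0.5 mm rows, watching the force.

```bash
python3 -m inch '[[0.7,0,0,0,0,0,0],[1.4,0,0,0,0,0,0],[2,0,0,0,0,0,0],[2,0,0,0,0,0,0]]'; python3 -m inch '[[0.5,0,0,0,0,0,0],[1,0,0,0,0,0,0],[1,0,0,0,0,0,0]]';python3 look.py 7
```

```text
t: 8.22
tcp_pos: [533.9, -161.9, 44.3]
eef_rot: [179.9, -0.1, 34.4]
contact_force: [-3.1, -3.1, 1.6]
width: 0.6
t: 8.6
tcp_pos: [534.8, -161.3, 44.3]
eef_rot: [179.9, -0.1, 34.4]
contact_force: [-2.8, -2.5, 0.8]
width: 0.4
t 8.6 jig tcp [-51.24 -12.66] [ 534.8 -161.3   44.3] F jig [-3.7 -0.5] 0.8 0.38 [ 1.7988e+02 -1.1000e-01  3.4390e+01]
```

```bash
python3 -m inch '[[0.5,0,0,0,0,0,0],[1,0,0,0,0,0,0],[1,0,0,0,0,0,0]]'; python3 -m inch '[[0.5,0,0,0,0,0,0],[0.8,0,0,0,0,0,0],[0.8,0,0,0,0,0,0]]';python3 look.py 8
```

```text
t: 9.07
tcp_pos: [535.5, -160.8, 44.3]
eef_rot: [179.9, -0.1, 34.4]
contact_force: [-4.5, -3.7, 2.1]
width: 0.4
t: 9.45
tcp_pos: [535.5, -160.8, 44.3]
eef_rot: [179.9, -0.0, 34.4]
contact_force: [-4.1, -4.5, 2.1]
width: 0.4
t 9.45 jig tcp [-50.39 -12.63] [ 535.5 -160.8   44.3] F jig [-5.9 -1.4] 2.1 0.36 [179.88  -0.    34.42]
```

View pics/w8.png

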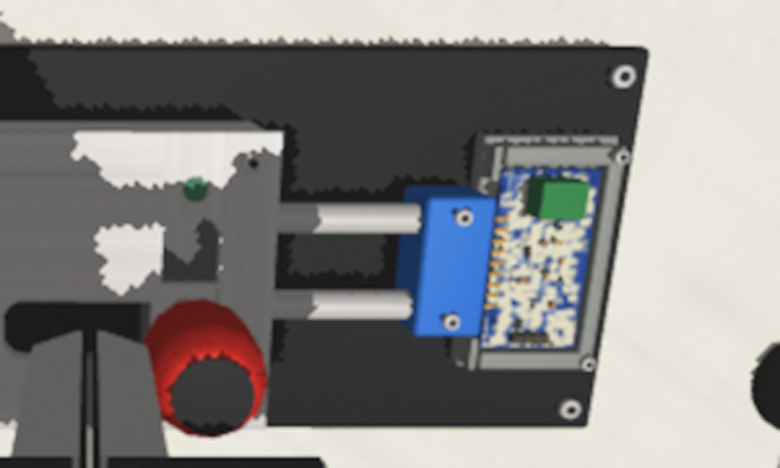

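View pics/i8.png

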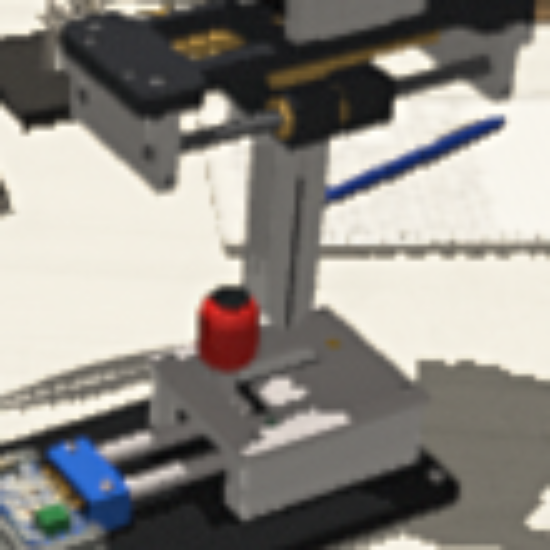

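```bash
python3 -m inch '[[-3,0,0,0,0,0,0],[-6,0,0,0,0,0,0],[-6,10,0,0,0,0,0],[-6,22,0,0,0,0,0],[-6,32,0,0,0,0,0],[-6,33,0,0,0,0,0],[6,33,0,0,0,0,0],[18,33,0,0,0,0,0],[25.5,33,0,0,0,0,0],[25.5,33,0,0,0,0,0]]'; python3 look.py 9
```

```text
t: 10.8
tcp_pos: [575.8, -172.9, 44.4]
eef_rot: [179.9, -0.0, 34.5]
contact_force: [-0.3, 0.3, 0.1]
width: 0.6
t 10.8 jig tcp [-23.91 -45.29] [ 575.8 -172.9   44.4] F jig [-0.1  0.4] 0.1 0.59 [ 1.7988e+02 -1.0000e-02  3.4490e+01]
```

View pics/w9.png

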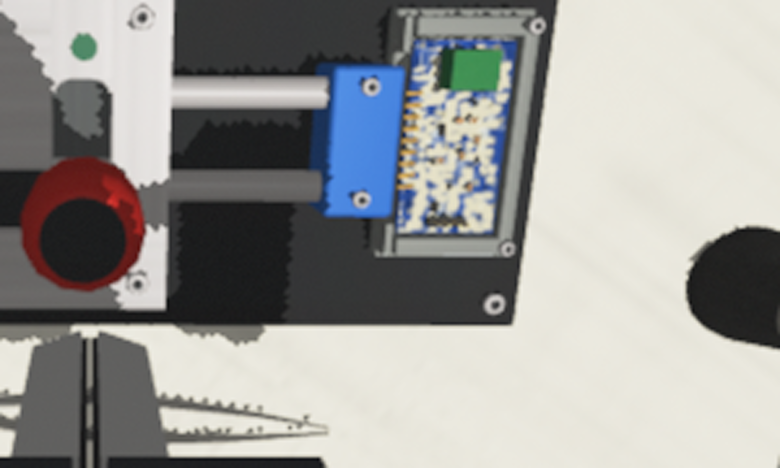

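View pics/i9.png

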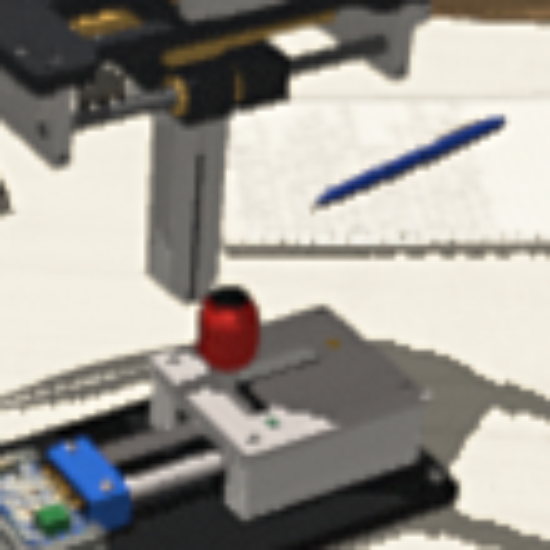

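```bash
python3 -m inch '[[-1,-4,0,0,0,0,0],[-1,-8,0,0,0,0,0],[-1,-11,0,0,0,0,0],[-1,-14,0,0,0,0,0],[-1,-17,0,0,0,0,0],[-1,-20,0,0,0,0,0],[-1,-20,0,0,0,0,0]]'; python3 look.py 10
```

```text
t: 11.78
tcp_pos: [562.9, -157.5, 44.4]
eef_rot: [179.9, 0.0, 34.5]
contact_force: [-0.4, -3.0, -0.4]
width: 0.3
t 11.775 jig tcp [-25.9  -25.33] [ 562.9 -157.5   44.4] F jig [-2.  -2.3] -0.4 0.31 [1.7987e+02 2.0000e-02 3.4460e+01]
```

View pics/w10.png

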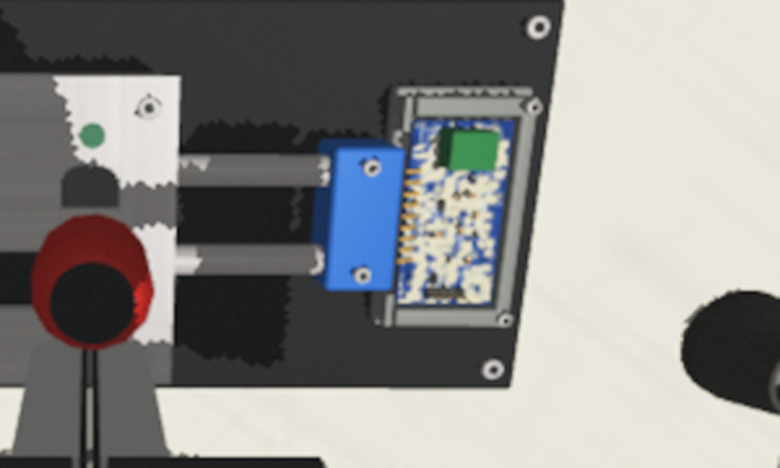

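View pics/i10.png

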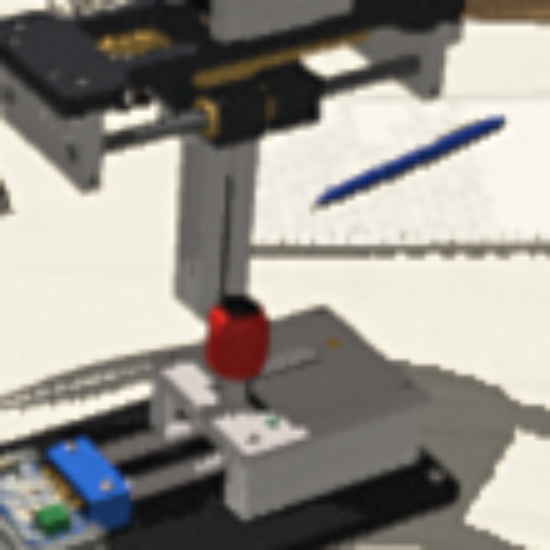

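```bash
python3 -m inch '[[0,-3,0,0,0,0,0],[0,-6,0,0,0,0,0],[0,-9,0,0,0,0,0],[0,-11,0,0,0,0,0],[0,-12,0,0,0,0,0],[0,-12,0,0,0,0,0]]'; python3 look.py 11;  python3 -m inch '[[0,-0.5,0,0,0,0,0],[0,-1,0,0,0,0,0],[0,-1,0,0,0,0,0]]'; python3 look.py 12
```

```text
t: 12.62
tcp_pos: [555.9, -147.4, 44.4]
eef_rot: [179.9, 0.0, 34.5]
contact_force: [0.2, -3.4, 0.7]
width: 0.2
t 12.625 jig tcp [-25.92 -13.01] [ 555.9 -147.4   44.4] F jig [-1.8 -2.9] 0.7 0.17 [1.7991e+02 2.0000e-02 3.4450e+01]
t: 13.1
tcp_pos: [555.4, -146.6, 44.4]
eef_rot: [179.9, 0.0, 34.4]
contact_force: [0.7, -3.4, 0.9]
width: 0.1
t 13.1 jig tcp [-25.89 -12.1 ] [ 555.4 -146.6   44.4] F jig [-1.3 -3.3] 0.9 0.07 [1.7991e+02 2.0000e-02 3.4450e+01]
```

View pics/w12.png

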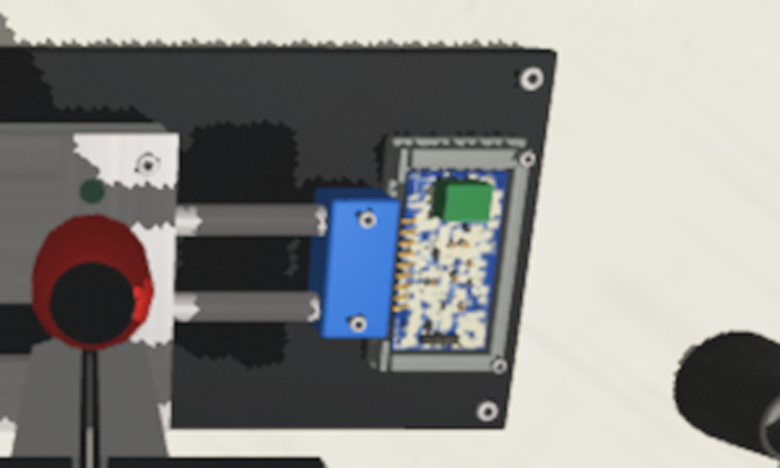

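```bash
python3 -m inch '[[0,-0.5,0,0,0,0,0],[0,-1,0,0,0,0,0],[0,-1,0,0,0,0,0]]'; python3 -m inch '[[0,-0.5,0,0,0,0,0],[0,-1,0,0,0,0,0],[0,-1,0,0,0,0,0]]'; python3 look.py 13
```

```text
t: 13.58
tcp_pos: [554.8, -145.7, 44.4]
eef_rot: [179.9, 0.0, 34.5]
contact_force: [1.1, -2.8, 0.3]
width: 0.5
t: 13.95
tcp_pos: [554.5, -145.2, 44.4]
eef_rot: [179.9, 0.0, 34.5]
contact_force: [0.7, -4.7, 0.4]
width: 0.3
t 13.95 jig tcp [-25.85 -10.4 ] [ 554.5 -145.2   44.4] F jig [-2.1 -4.3] 0.4 0.29 [1.7988e+02 1.0000e-02 3.4460e+01]
```

```bash
python3 -m inch '[[0,-0.6,0,0,0,0,0],[0,-1.2,0,0,0,0,0],[0,-1.2,0,0,0,0,0]]'; python3 look.py 14;python3 -m inch '[[0,-0.8,0,0,0,0,0],[0,-1.6,0,0,0,0,0],[0,-1.6,0,0,0,0,0]]'; python3 look.py 15
```

```text
t: 14.42
tcp_pos: [554.5, -145.1, 44.5]
eef_rot: [179.8, 0.0, 34.5]
contact_force: [1.5, -5.5, -1.3]
width: 0.4
t 14.425 jig tcp [-25.84 -10.33] [ 554.5 -145.1   44.5] F jig [-1.8 -5.4] -1.3 0.38 [1.7976e+02 1.0000e-02 3.4470e+01]
t: 14.9
tcp_pos: [554.5, -145.1, 44.6]
eef_rot: [179.6, -0.0, 34.5]
contact_force: [2.8, -6.3, -2.3]
width: 0.3
t 14.9 jig tcp [-25.83 -10.38] [ 554.5 -145.1   44.6] F jig [-1.2 -6.8] -2.3 0.31 [179.59  -0.    34.49]
```

```bash
python3 -m inch '[[0,3,0,0,0,0,0],[0,8,0,0,0,0,0],[0,16,0,0,0,0,0],[0,26,0,0,0,0,0],[0,26,-30,0,0,0,0],[0,26,-70,0,0,0,0],[0,26,-110,0,0,0,0],[0,26,-110,0,0,0,0],[-20,26,-110,0,0,0,0],[-20,26,-110,0,0,0,0]]'; python3 look.py 16; python3 - <<'E'
from cell import get_image
from h import *
sc=get_image("scene");si=get_image("side")
a=red(sc,(225,205,285,265));b=red(si,(300,195,350,245))
ctr=lambda s:(s[0]+(s[2]-1)/2,s[1]+(s[3]-1)/2)
K=tri([sc,si],[ctr(a[1]),ctr(b[1])]);t=np.radians(34.3);c,s=np.cos(t),np.sin(t)
x,y=K[:2]-[570,-122];print(a[1],b[1],K,x*c+y*s,-x*s+y*c)
cv2.imwrite("pics/s16.png",cv2.resize(sc["image"][195:275,215:305],None,fx=6,fy=6))
E
```

```text
t: 16.25
tcp_pos: [549.7, -177.7, 153.1]
eef_rot: [179.8, 0.1, 34.4]
contact_force: [-0.9, -0.4, -0.2]
width: 0.8
t 16.25 jig tcp [-48.15 -34.55] [ 549.7 -177.7  153.1] F jig [-1.   0.2] -0.2 0.8 [1.7979e+02 1.4000e-01 3.4390e+01]
[245 221  10  11  74] [315 215  13  15 141] [ 541.87943198 -126.90165405   71.04607363] -25.99256302038448 11.797424538956838
```

View pics/w16.png

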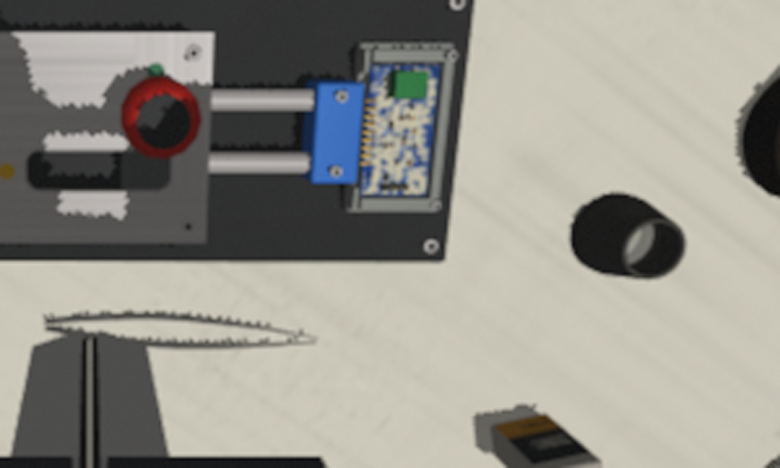

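View pics/i16.png

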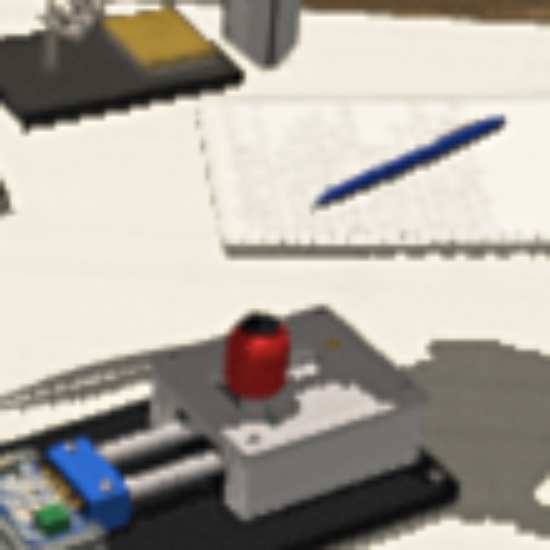

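View pics/s16.png

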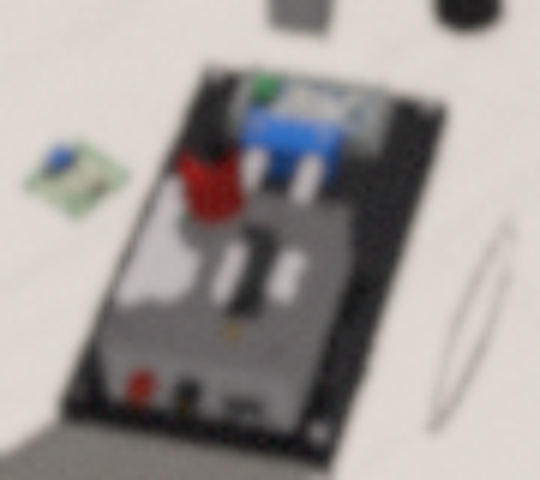

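```bash
python3 -c "
from cell import workorder
print(workorder.hand_in())"
```

```text
the job is handed in; nothing more can be done
None
```

The knob is home at the end of the short leg by the green dot, the contact head is docked against the board, and the job is handed in. It took about 16 s of the 42 s allowed.

**What I did:** With the fingers closed, I pushed the knob along the long leg at about 4 N. It stopped where the docked position was expected, and the force rose to about 6 N. I then backed off, went round to the knob's -y side and pushed it sideways at about 3 N. It stopped dead at the end, at about 7 N. After that I withdrew upwards.

**Last checks:**
- **Knob position:** the cameras put the knob at (-26, +11.8) mm in the jig's frame, against the expected (-25, +10). That is within the roughly 2 mm measuring error.
- **Force:** it was back to about zero after I withdrew, with the robot clear of everything.
- **Surroundings:** by eye, the board lies in its nest, and the spare board, tweezers and pen look undisturbed. I did not measure these, and I did not specifically compare the two batteries.

**What disagreed:** the fingers really end about 20 mm above the reported TCP. My first pass therefore went just over the knob's top, with no measurable force and no visible movement of the knob. I confirmed the offset from two camera views and lowered the tool to match.

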